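Sweep the loose brass nuts into the drawer and shut it

TASK

Clear the rubber top of the small green drawer chest: sweep the four loose brass nuts off its open front edge with the fingertips so that they drop into the pulled-out top drawer, then push the drawer fully shut. Only sweep them: do not pinch, press down on or lift a nut, and leave the tin and the tape measure standing on the chest, and the wrench and the oil can on the bench, where they are.

Things in the scene. Friction and masses are not known exactly. Their poses are not given: they have to be found in the camera images.
- chest: bench-top chest with two drawers, painted green steel, fixed to the bench: 240 mm deep (its x), 380 mm wide (its y), 150 mm high to its flat black rubber top. Origin at the centre of its underside, on the bench; its x axis points from the front to the back, so the front edge of the top is at x = -120 mm and nuts are swept towards -x. The top has a rim 5 mm thick and 12 mm high along the back and both sides; the front edge is open.
- drawer (a joint): how far the chest's top drawer is pulled out, in m: 0 = fully shut, it opens along the chest's -x by up to 0.13 and starts about 0.08 to 0.105 open. It slides stiffly (about 2 N of friction), stays where it is left and stops by itself at 0.
- drawer_in (a point): centre of the inner floor of the top drawer, 85 mm above the bench, moving with the drawer; axes like the chest's. The inside is 215 mm long (x from -114 to +100 mm) and 330 mm wide (y +-165 mm), with side walls 38 mm high, their tops 21 mm below the chest's rubber top.
- drawer_front (a point): middle of the top edge of the top drawer's green front panel, on its outer face (the side towards the robot), 133 mm above the bench, moving with the drawer; axes like the chest's. The flat panel is 344 mm wide and reaches 54 mm down from here; a steel bow handle 100 mm wide in its middle stands 30 mm out from it, 30 mm below this point. Shut, the panel stands 6 mm in front of the edge of the top.
- nut1_center (a point): centre of a loose brass hexagon nut (a plumber's compression nut), lying flat on the chest's rubber top: 30 mm across the flats, 35 mm over the corners, 16 mm high, with a 22 mm bore upright; 40 to 70 g. This point is half-way up, 8 mm above the top.
- nut2_center (a point): centre of a loose brass hexagon nut (a plumber's compression nut), lying flat on the chest's rubber top: 30 mm across the flats, 35 mm over the corners, 16 mm high, with a 22 mm bore upright; 40 to 70 g. This point is half-way up, 8 mm above the top.
- nut3_center (a point): centre of a loose brass hexagon nut (a plumber's compression nut), lying flat on the chest's rubber top: 30 mm across the flats, 35 mm over the corners, 16 mm high, with a 22 mm bore upright; 40 to 70 g. This point is half-way up, 8 mm above the top.
- nut4_center (a point): centre of a loose brass hexagon nut (a plumber's compression nut), lying flat on the chest's rubber top: 30 mm across the flats, 35 mm over the corners, 16 mm high, with a 22 mm bore upright; 40 to 70 g. This point is half-way up, 8 mm above the top.
- tin_center (a point): centre, 22 mm up, of a small round white and blue tin with a steel lid, 45 mm in diameter, 44 mm high, standing on the chest's top in the same row as the nuts. Leave it.
- tape_center (a point): centre, 31 mm up, of a yellow tape measure standing near the back of the chest's top: 36 mm (x) by 66 mm (y) by 62 mm high. Leave it.
- wrench: steel wrench 200 mm long lying on the bench beside the chest; origin at the middle of its underside. Leave it.
- oil_center (a point): centre, 75 mm up, of a red oil can 52 mm in diameter, 150 mm high, standing on the bench beside the chest. Leave it.

How it is judged (in metres and radians):
On the way, in this order (a step that is already met when the one before it is completed fails the run):
1. all four nuts lie in the open drawer (x of nut1_center in the frame of drawer_in between -0.115 and 0.105 m and y of nut1_center in the frame of drawer_in between -0.166 and 0.166 m and z of nut1_center in the frame of drawer_in between -0.002 and 0.042 m and x of nut2_center in the frame of drawer_in between -0.115 and 0.105 m and y of nut2_center in the frame of drawer_in between -0.166 and 0.166 m and z of nut2_center in the frame of drawer_in between -0.002 and 0.042 m and x of nut3_center in the frame of drawer_in between -0.115 and 0.105 m and y of nut3_center in the frame of drawer_in between -0.166 and 0.166 m and z of nut3_center in the frame of drawer_in between -0.002 and 0.042 m and x of nut4_center in the frame of drawer_in between -0.115 and 0.105 m and y of nut4_center in the frame of drawer_in between -0.166 and 0.166 m and z of nut4_center in the frame of drawer_in between -0.002 and 0.042 m and value of joint drawer above 0.03 m), for 0.2 s.
2. the drawer is pushed fully shut (value of joint drawer below 0.006 m), for 0.2 s.
At the end, for the whole second after the job is handed in: All four nuts lie inside the top drawer, the drawer is shut to within 6 mm, and the tin, the tape measure, the wrench and the oil can are within 20 mm of where they began, the standing ones upright (x of nut1_center in the frame of drawer_in between -0.115 and 0.105 m and y of nut1_center in the frame of drawer_in between -0.166 and 0.166 m and z of nut1_center in the frame of drawer_in between -0.002 and 0.042 m and x of nut2_center in the frame of drawer_in between -0.115 and 0.105 m and y of nut2_center in the frame of drawer_in between -0.166 and 0.166 m and z of nut2_center in the frame of drawer_in between -0.002 and 0.042 m and x of nut3_center in the frame of drawer_in between -0.115 and 0.105 m and y of nut3_center in the frame of drawer_in between -0.166 and 0.166 m and z of nut3_center in the frame of drawer_in between -0.002 and 0.042 m and x of nut4_center in the frame of drawer_in between -0.115 and 0.105 m and y of nut4_center in the frame of drawer_in between -0.166 and 0.166 m and z of nut4_center in the frame of drawer_in between -0.002 and 0.042 m and value of joint drawer below 0.006 m and distance of each of tin_center, tape_center, wrench, oil_center from where it was at the start of the episode below 0.02 m and angle between each of tin_center, tape_center, oil_center's own z axis and vertical below 0.3 rad); the robot touches nothing.
It fails at once if a nut is lifted (its centre more than 35 mm above the chest's top) (height (world z) of any of nut1_center, nut2_center, nut3_center, nut4_center above 0.185 m).
It fails at once if a nut is pinched or pressed hard (more than 15 N on it from the fingers) (contact force between any of nut1, nut2, nut3, nut4 and the fingers above 15 N).
It fails at once if the tin, the tape measure, the wrench or the oil can is moved by more than 20 mm (distance of any of tin_center, tape_center, wrench, oil_center from where it was at the start of the episode above 0.02 m).
It also fails if it takes over 67 s, if anything falls off the work surface, if the arm or the gripper's body presses on something with over 40 N, if the wrist force passes 120 N, or if a joint passes its speed limit or range.

ROBOT

A 6-joint arm with a two-finger parallel gripper is mounted at the origin on the work surface. World frame = base frame: x ahead of the robot, y to its left, z up, the work surface at z = 0. Lengths are in mm, angles in rad, forces in N, time in s.
With the tool pointing down it reaches from about 325 to 775 mm from the base axis. Payload 9.3 kg.
Tool frame: the origin (TCP) lies midway between the tips of the shut fingers; the grasp point (between the pads) lies 19 mm behind it; z points along the fingers, y is the line along which they close (so a half turn about z gives the same grasp; the last joint's range is limited). The gripper opens to 85 mm and grips with 20 to 120 N. Pads are 22 mm wide; open, the fingers measure 114 mm over their backs; the gripper's body (76 mm by 85 mm) begins 54 mm behind the grasp point. The pads swing forward as they close: fully open they stand 13 mm farther back than shut.
Start: joints at [1.016, 0.259, 0.021, 1.334, 0, 1.418], TCP at [215.092, 506.194, 231.279] pointing down, gripper open.
Joint ranges: [-3.04, 3.04], [-0.91, 1.82], [-1.04, 1.36], [-1.92, 1.95], [-1.52, 1.45], [-3.14, 3.14]. Speed limits (rad/s): [2.22, 2.22, 2.79, 3.14, 3.14, 3.14].

INTERFACE

Orientations are given as a rotation vector (axis times angle).
In Python, from bench import manip gives the robot as it stands. The module is installed in compiled form; this text tells all that it offers. Calls block until the motion is done:
- manip.move_ptp(position, orientation): joint-space move of the TCP to a pose.
- manip.line_to(position, attitude=None, velocity=150, until_force=None): straight line of the TCP; attitude=None keeps the orientation; velocity is the mean speed in mm/s. With until_force (N) it stops when the force on the tool has changed by that much, and returns True; else False.
- manip.goto_joints(angles): joint-space move.
- manip.let_go() and manip.close_gripper(effort=None): open the fingers fully, or close them until they stop; effort is the grip in N (None keeps the last).
- manip.sleep(seconds).
- manip.inverse_kinematics(position, orientation): joint angles nearest the present ones, or None.
- manip.observe(): the state.
- manip.grab_frame(name): name is "scene" or "top" or "wrist"; returns the picture (480x640x3 uint8, red, green, blue); there is no depth.
- manip.camera_model(name): a dict with "intrinsics" (3x3 intrinsics, pixels), "k1" (the pictures are not rectified: a ray, as slopes to the right and down, at radius r is drawn at 1 + k1 r^2 times it, then the intrinsics apply), "position" and "attitude" of the camera in the world. Camera axes: x right, y up, looking along -z (the intrinsics and any distortion apply to the point x, -y, -z); pixel columns grow to the right and rows downward; lengths in mm; the calibration is good to about 2 mm. A picture is of the moment at which its call begins: read the wrist's pose just before it. camera_model takes no time and is no camera call; for the wrist camera it gives the pose at the moment of the call.
A pose or a line that the arm cannot do raises manip.Unreachable and nothing moves.
- manip.hand_in(): hands the job in; it is judged then, once.
The state is a dict: "time": time; "joints": joint angles; "joint_velocities": joint speeds; "tau": joint torques, N m; "tcp_pos": TCP position; "tool_rot": TCP orientation; "contact_force": force on the tool from outside, world axes, zero at the start; "wrist_torque": the same for the moment, N m; "finger_gap": finger opening in mm; "grip_force": force on a finger pad.
Only numpy, scipy, OpenCV 4.12 (cv2) and the standard library are available. Lean on these libraries where they do the work, as an engineer would, in place of code of your own. Each camera call takes 0.05 s, during which the arm holds its last target. There are 200 camera calls.

## Working session

There is one attempt and no reset: what is moved stays moved. The work goes in short steps, each a Python script; the robot and the scene stay as the last script left them, time stands still between calls to the robot, and variables do not carry over. Pictures are saved under pics/ and viewed, at most 10 in all, crops included, and the job is handed in when it is done.

```bash
mkdir -p pics
python3 - <<'E'
from bench import manip
import cv2
for n in("top","scene"):
    f=manip.grab_frame(n); cv2.imwrite(f"pics/{n}0.png",f[:,:,::-1]); print(n,manip.camera_model(n))
o=manip.observe();print(o["tool_rot"],o["time"],o["contact_force"])
E
```

```text
top {'intrinsics': array([[450.6197513 ,   0.        , 315.39879172],
       [  0.        , 450.6197513 , 239.93025289],
       [  0.        ,   0.        ,   1.        ]]), 'k1': -0.06563043342424722, 'position': array([ 443.39955414,  -15.18133685, 1302.5989428 ]), 'attitude': array([ 0.08232508, -0.09135286, -1.58516777])}
scene {'intrinsics': array([[553.82472455,   0.        , 318.70820525],
       [  0.        , 553.82472455, 238.32641053],
       [  0.        ,   0.        ,   1.        ]]), 'k1': 0.05581735394661015, 'position': array([1112.38179195,  761.47249717,  959.11913897]), 'attitude': array([0.34584331, 1.04187524, 2.36816617])}
[-6.26841249e-01 -3.07803809e+00  1.69476122e-03] 0.1 [0.89977145 0.2087616  0.47694495]
```

View pics/top0.png

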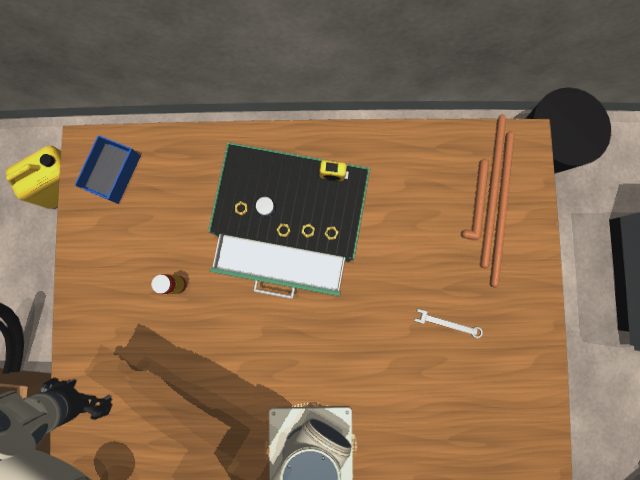

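View pics/scene0.png

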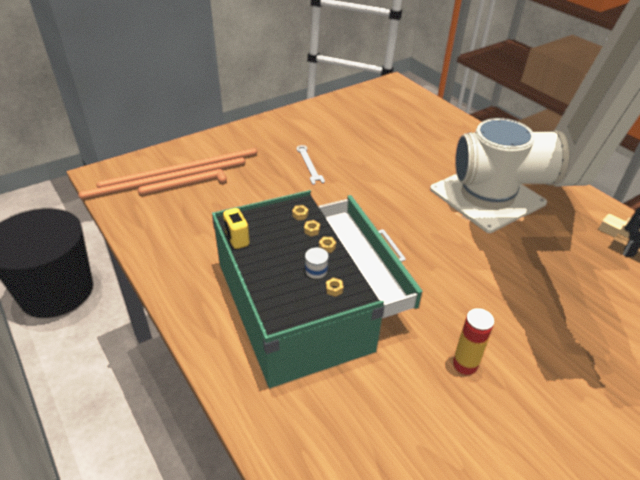

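The top view shows the chest top with corners near (228,144), (368,169), (355,258) and (211,232). The nuts are at (241,208), (284,230), (308,231) and (332,233). The tin is at (264,205), between the first two nuts, and the tape is at (334,170). The oil can is at (163,284) and the wrench at (450,324). The scene view agrees with this.

```bash
cat > h.py <<'E'
import numpy as np, cv2
from scipy.spatial.transform import Rotation as R
from bench import manip
def ray(cam,px):
    K=cam["intrinsics"];D=np.array([cam["k1"],0,0,0,0.])
    u=cv2.undistortPointsIter(np.array(px,float).reshape(-1,1,2),K,D,None,None,(3,50,1e-10)).reshape(-1,2)
    return R.from_rotvec(cam["attitude"]).apply(np.c_[u[:,0],-u[:,1],-np.ones(len(u))])
def plane(cam,px,z):
    d=ray(cam,px);p=cam["position"];return p+d*((z-p[2])/d[:,2])[:,None]
def blobs(m,lo,hi):
    n,_,s,c=cv2.connectedComponentsWithStats(m.astype(np.uint8)*255)
    return [(c[i].round(1),s[i]) for i in range(1,n) if lo<s[i,4]<hi]
def hsv(f): return cv2.cvtColor(f,cv2.COLOR_RGB2HSV)
E
python3 - <<'E'
from h import *
f=cv2.imread("pics/top0.png")[:,:,::-1].copy();h=hsv(f);c=manip.camera_model("top")
H,S,V=h[...,0].astype(int),h[...,1],h[...,2]
# nuts: yellow inside chest
m=(H>15)&(H<35)&(S>90)&(V>90); roi=np.zeros_like(m);roi[195:245,225:350]=1
k=cv2.morphologyEx((m&roi).astype(np.uint8),cv2.MORPH_CLOSE,np.ones((3,3)))
for ct in cv2.findContours(k,cv2.RETR_EXTERNAL,cv2.CHAIN_APPROX_NONE)[0]:
    if cv2.contourArea(ct)>30:
        (x,y),r=cv2.minEnclosingCircle(ct); print("nut",round(x,1),round(y,1),round(r,1),plane(c,[(x,y)],160)[0].round(1))
g=(H>60)&(H<90)&(S>100)&(V>40); roi[:]=0;roi[135:300,200:380]=1
g&=roi
ys,xs=np.nonzero(g);W=plane(c,np.c_[xs,ys],150)[:,:2]
# chest top rim corners: exact extents along rim directions
P=plane(c,[(228,144),(368,169),(355,258),(211,232)],162);print(P.round(1))
print("sides",[np.linalg.norm(P[i]-P[(i+1)%4]).round(1) for i in range(4)])
print("front panel",plane(c,[(211,271),(340,294)],133).round(1))
print("tin",plane(c,[(264.5,205.5)],194).round(1),"tape",plane(c,[(333,169)],212).round(1))
print("oil",plane(c,[(162,284)],150).round(1),"wrench",plane(c,[(418,316),(480,332)],5).round(1))
z=cv2.resize(f[135:305,200:380],None,fx=4.4,fy=3.5*1.0,interpolation=cv2.INTER_CUBIC) if 0 else cv2.resize(f[135:305,195:385],None,fx=3.5,fy=3.5,interpolation=cv2.INTER_CUBIC)
cv2.imwrite("pics/crop0.png",z[:,:,::-1])
E
```

```text
nut 331.0 232.5 7.2 [588.4 -63.  160. ]
nut 307.5 230.0 7.2 [595.8  -3.  160. ]
nut 283.0 229.7 7.0 [597.6  59.6 160. ]
nut 240.3 207.7 6.8 [656.5 169.3 160. ]
[[ 826.2  202.1  162. ]
 [ 753.1 -162.6  162. ]
 [ 522.  -122.5  162. ]
 [ 594.3  243.9  162. ]]
sides [np.float64(371.9), np.float64(234.5), np.float64(373.5), np.float64(235.6)]
front panel [[496.  249.6 133. ]
 [431.5 -84.1 133. ]]
tin [[654.7 103.2 194. ]] tape [[740.7 -69.  212. ]]
oil [[463.6 372.1 150. ]] wrench [[ 363.4 -313.8    5. ]
 [ 313.7 -492.     5. ]]
```

View pics/crop0.png

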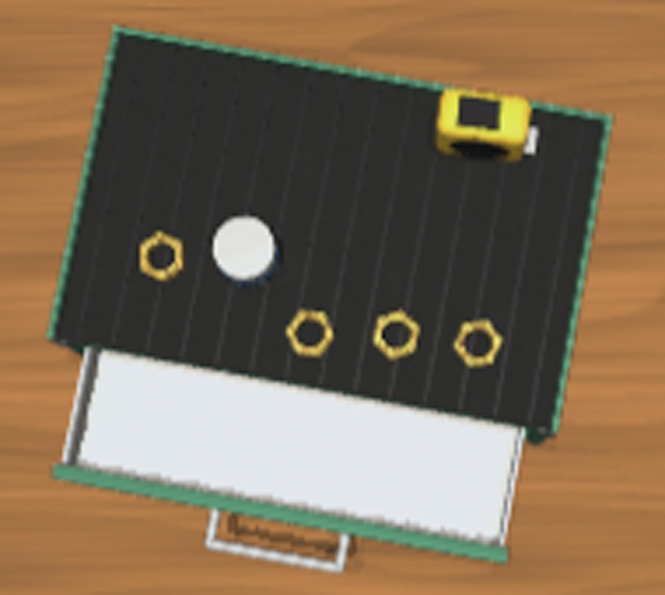

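```bash
cat >> h.py <<'E'
_c=manip.camera_model("top")
_q=(np.array([(115,28),(610,117),(553,437),(50,340)])+.5)/3.5-.5+[195,135]
_P=plane(_c,_q,162)[:,:2]; _M=np.array([(120,190),(120,-190),(-120,-190),(-120,190)],float)
C=_P.mean(0); _z=((_P-C)@[1,1j])*np.conj(_M@[1,1j]); psi=np.angle(_z.sum())
E2=np.array([[np.cos(psi),-np.sin(psi)],[np.sin(psi),np.cos(psi)]])
res=np.abs((_P-C)@E2-_M).max()
toC=lambda p:(np.asarray(p)[:2]-C)@E2
toW=lambda x,y,z:np.r_[C+E2@[x,y],z]
att=lambda k:(R.from_euler("z",psi+k*np.pi)*R.from_euler("x",np.pi)).as_rotvec()
E
python3 - <<'E'
from h import *
print(C,np.degrees(psi),"corner residual",res)
pts=dict(n1=(331,232.5,160),n2=(307.5,230,160),n3=(283,229.7,160),n4=(240.3,207.7,160),tin=(264.5,205.5,194),tape=(333,169,212),pl=(211,271,133),pr=(340,294,133))
for k,(u,v,z) in pts.items(): print(k,toC(plane(_c if 0 else manip.camera_model("top"),[(u,v)],z)[0]).round(1))
for k in(0,1):
  for x,y in((0,123),(-130,123),(-40,0),(-25,-117),(-130,-117)):
    q=manip.inverse_kinematics(toW(x,y,156),att(k)); print(k,x,y,None if q is None else np.round(q,2))
E
```

```text
[674.67458803  42.79895243] -11.5404773365384 corner residual 3.6667027615469294
n1 [ -63.4 -120.9]
n2 [-68.1 -60.7]
n3 [-78.9   1.1]
n4 [-43.1 120.2]
tin [-31.6  55.1]
tape [ 87.  -96.4]
pl [-216.5  166.9]
pr [-212.8 -173. ]
0 0 123 [ 0.11  0.58  0.34  1.33  0.   -2.83]
0 -130 123 [ 0.18  0.38  0.    1.2   0.   -2.76]
0 -40 0 [-0.05  0.44  0.1   1.23  0.   -2.99]
0 -25 -117 [-0.24  0.42  0.08  1.22  0.    3.1 ]
0 -130 -117 [-0.25  0.25 -0.18  1.14  0.    3.1 ]
1 0 123 [0.11 0.58 0.34 1.33 0.   0.31]
1 -130 123 [0.18 0.38 0.   1.2  0.   0.38]
1 -40 0 [-0.05  0.44  0.1   1.23  0.    0.15]
1 -25 -117 [-0.24  0.42  0.08  1.22  0.   -0.04]
1 -130 -117 [-0.25  0.25 -0.18  1.14  0.   -0.05]
```

```bash
cat > sw.py <<'E'
from h import *
def sweep(x,y,name,xe=-122):
    a=att(1); x0=x+38
    manip.move_ptp(toW(x0,y,250),a)
    manip.line_to(toW(x0,y,175),velocity=200)
    hit=manip.line_to(toW(x0,y,156),velocity=60,until_force=6)
    if hit:
        print(name,"touched on descent",manip.observe()["tcp_pos"]); manip.line_to(toW(x0,y,250)); return False
    s=manip.line_to(toW(xe,y,156),velocity=60,until_force=11)
    o=manip.observe(); print(name,"stopped",s,toC(o["tcp_pos"]).round(1),o["contact_force"].round(1),o["time"])
    manip.line_to(toW(toC(o["tcp_pos"])[0],y,250),velocity=200)
    return not s
E
python3 - <<'E'
from sw import *
manip.close_gripper(20)
print(manip.observe()["finger_gap"])
print(sweep(-43.1,120.2,"n4"))
f=manip.grab_frame("top");cv2.imwrite("pics/t1.png",cv2.resize(f[135:305,195:385],None,fx=3,fy=3)[:,:,::-1])
E
```

```text
-0.04399006466499468
n4 stopped False [-121.8  120.2] [-0.5 -0.2  0.6] 6.075
True
```

View pics/t1.png

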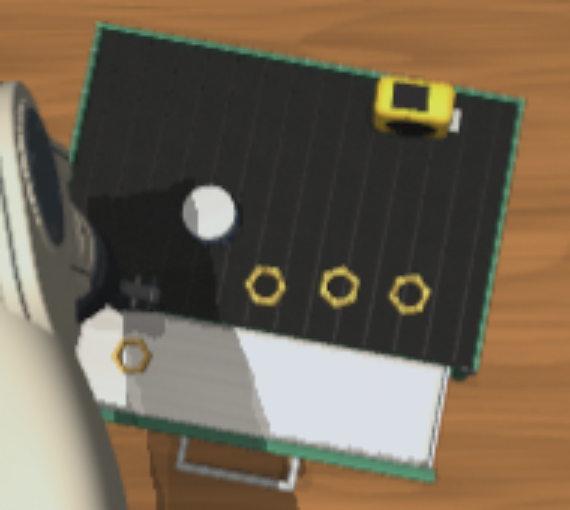

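The crop shows nut 4 flat in the drawer at (132,356), and the tin and the other three nuts have not moved. I'll sweep the rest the same way.

Run:
```python
from sw import *
for n,x,y in(("n3",-78.9,1.1),("n2",-68.1,-60.7),("n1",-63.4,-120.9)):
    if not sweep(x,y,n): break
p=manip.observe()["tcp_pos"]
manip.move_ptp(toW(-290,-170,260),att(1))
f=manip.grab_frame("top");cv2.imwrite("pics/t2.png",cv2.resize(f[135:305,195:385],None,fx=3,fy=3)[:,:,::-1])
f=manip.grab_frame("scene");cv2.imwrite("pics/s2.png",f[:,:,::-1])
```

```text
n3 stopped False [-121.7    1.1] [1.  0.8 0.1] 9.8667
n2 stopped False [-121.7  -60.7] [ 0.4 -0.5 -0.5] 13.675
n1 stopped False [-121.8 -120.9] [0.1 0.4 0.3] 17.5667
```

View pics/t2.png

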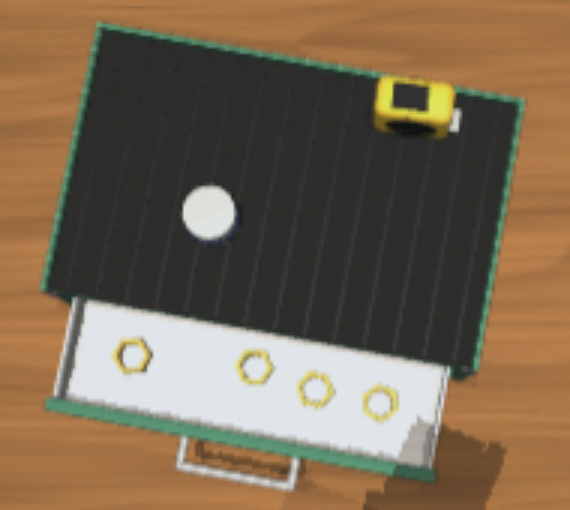

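View pics/s2.png

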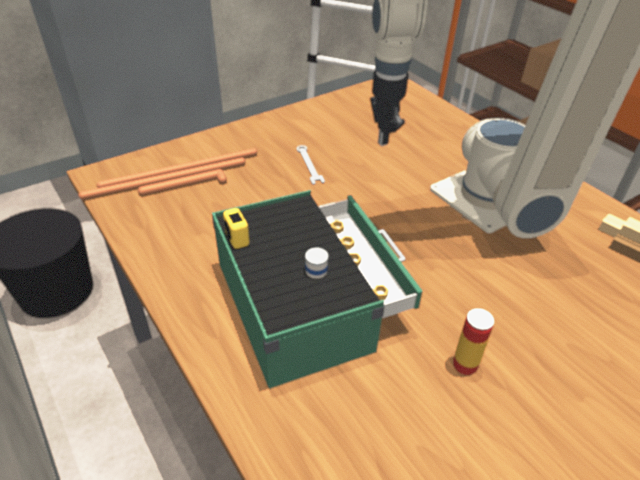

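Both views show all four nuts lying flat in the drawer, at (132,356), (255,366), (316,390) and (380,402) in the crop. The tin, tape, oil can and wrench are where they began. Next I'll push the panel shut, staying to one side of the handle.

Run:
```python
from sw import *
y,z=-88,108
manip.move_ptp(toW(-252,y,200),att(1))
manip.line_to(toW(-252,y,z),velocity=150)
print(manip.line_to(toW(-160,y,z),velocity=40,until_force=25),toC(manip.observe()["tcp_pos"]),manip.observe()["contact_force"].round(1))
print(manip.line_to(toW(-120,y,z),velocity=25,until_force=15))
o=manip.observe();print(toC(o["tcp_pos"]),o["contact_force"].round(1),o["time"])
manip.sleep(.4)
x=toC(o["tcp_pos"])[0]
manip.line_to(toW(x-60,y,z),velocity=60)
manip.line_to(toW(x-60,y,250),velocity=200)
manip.move_ptp(toW(-300,-200,260),att(1))
f=manip.grab_frame("top");cv2.imwrite("pics/t3.png",cv2.resize(f[135:345,195:495],None,fx=2.6,fy=2.6)[:,:,::-1])
```

```text
False [-160.0214308   -88.10427843] [-1.1  0.9 -1. ]
True
[-134.43372883  -88.00765031] [-0.3 -0.7 -0. ] 23.7833
```

View pics/t3.png

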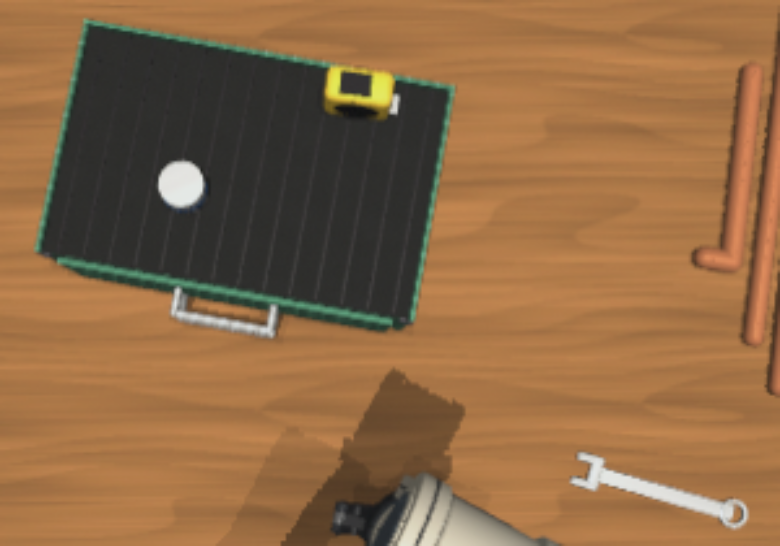

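The picture shows the drawer looking shut, with the panel along the front edge and the tin, tape and wrench in place. The force at the stop was only momentary, so I'll push once more slowly to confirm.

Run:
```python
from sw import *
y,z=-88,108
manip.move_ptp(toW(-200,y,200),att(1))
manip.line_to(toW(-200,y,z),velocity=150)
manip.line_to(toW(-146,y,z),velocity=80)
for F in(4,15):
    s=manip.line_to(toW(-122,y,z),velocity=10,until_force=F)
    o=manip.observe();print(F,s,toC(o["tcp_pos"]),o["contact_force"].round(1),o["time"])
x=toC(o["tcp_pos"])[0]
manip.line_to(toW(x-60,y,z),velocity=40)
manip.line_to(toW(x-60,y,250),velocity=200)
manip.move_ptp(toW(-300,-200,260),att(1))
f=manip.grab_frame("top");h=hsv(f)
m=(h[...,0]>60)&(h[...,0]<90)&(h[...,1]>100)&(h[...,2]>90)
ys,xs=np.nonzero(m);W=plane(manip.camera_model("top"),np.c_[xs,ys],133)
c=np.array([toC(w) for w in W]);k=(abs(c[:,1])<150)&(c[:,0]<-90)&(c[:,0]>-260)
print("bright green front strip x range",np.percentile(c[k,0],[2,50,98]).round(1))
```

```text
4 True [-134.46100219  -88.00595016] [-0.6  0.4  0. ] 30.475
15 True [-134.47242731  -88.02287832] [-0.4  0.5  0.6] 30.9833
bright green front strip x range [-123.4 -120.1 -117.6]
```

The panel stopped at the same place at 4 N and at 15 N, so the drawer is against its hard stop and shut.

```bash
python3 -c "
from bench import manip
print(manip.hand_in())"
```

```text
the job is handed in; nothing more can be done
None
```

I swept all four nuts into the drawer, pushed it shut against its stop, left the tin, tape measure, wrench and oil can untouched, and handed the job in; hand-in returned no verdict.

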